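Stop the tart stand rocking on its board

TASK

The square four-footed steel tart stand rocks because two of its feet are perched on the raised steel bar of its wooden board. Take it by its upright handle and turn it on the board, lifting it no more than a few centimetres, until it straddles the bar, square with the board and about in the middle, with all four feet standing on the wood. Leave the glass bowl and the small three-legged trivet where they are.

Things in the scene. Friction and masses are not known exactly. Their poses are not given: they have to be found in the camera images.
- stand_grip (a point): Middle of the loose steel stand's upright handle, 85 mm above its feet's undersides; 0.55 kg. Handle: flat bar 50 mm along x, 10 along y, from 40 mm below this point (plate top) to 25 above; z up. Plate 130 x 130 mm, sides along x, y; 14 mm rim at +x. Four 16 mm ball feet at x, y = +-52 mm. Starts turned about 45 degrees to the board, two opposite feet on the bar, leaning about 6 degrees.
- board: Fixed square wooden board, 230 x 230 mm, 20 mm thick; origin at the centre of its underside, on the counter; x, y along its sides, z up. A steel bar 26 mm wide stands 8 mm above the wood, right across the middle along x. With all four feet on the wood the stand's grip point is 105 mm above this origin; which of its sides faces where does not matter.
- bowl: Glass mixing bowl, 210 mm across, 95 mm high, standing loose on the counter at the left; origin at the centre of its underside. Not to be moved.
- trivet: Small round steel trivet on three legs, 90 mm across, 56 mm high with its knob, loose on the counter beside the board; it stands steady. Origin at the centre of its underside. Not to be moved.
Things that resemble listed ones, but are neither listed nor needed, are in the scene too. What is shaped like the part that bears stand_grip but red is not meant.

How it is judged:
By the outcome, as a careful person would: the job done as asked, in the order asked, and still so for the second after the job is handed in, with the robot touching nothing.
It also fails if it takes over 32 s, if anything falls off the work surface, if the arm or the gripper's body presses on something with over 40 N, if the wrist force passes 120 N, or if a joint passes its speed limit or range.

ROBOT

A 6-joint arm with a two-finger parallel gripper is mounted at the origin on the work surface. World frame = base frame: x ahead of the robot, y to its left, z up, the work surface at z = 0. Lengths are in m, angles in rad, forces in N, time in s.
With the tool pointing down it reaches from about 0.35 to 0.775 m from the base axis. Payload 7.3 kg.
Tool frame: the origin (TCP) lies at the very end of the fingers, on their centre line; the grasp point (between the pads) lies 19 mm behind it; x points along the fingers, y is the direction in which the jaws open and shut, and the axes are right-handed (so a half turn about x gives the same grasp; the last joint's range is limited). The gripper opens to 92 mm and grips with 3 to 60 N. Pads are 19 mm wide; open, the fingers measure 130 mm over their backs; the gripper's body (75 mm by 190 mm) begins 47 mm behind the grasp point.
Start: joints at [-1.278, 0.342, 1.524, -0, 1.275, -0.146], TCP at [0.223, -0.475, 0.227] pointing down, gripper open.
Joint ranges: [-2.53, 2.53], [-0.77, 2.02], [0.04, 2.7], [-1, 4.14], [0.28, 2.66], [-3.11, 3.11]. Speed limits (rad/s): [2.57, 2.57, 3.14, 3.14, 3.14, 3.14].

INTERFACE

Orientations are given as [roll, pitch, yaw] about the fixed x, y, z axes, in that order (R = Rz(yaw) Ry(pitch) Rx(roll)).
In Python, from cell import robot gives the robot as it stands.
- The arm moves only by the tool play_rows, never from a script. Its argument "moves" is a list that holds one entry, the list of rows, each a list of 5 numbers: the shift along the tool's x, y, z in m, then the turn about the tool's x in degrees, then the opening, from -1 (shut) to 1 (fully open), so that 0 is half open. A call has exactly 10 rows; each row shifts and turns the pose as measured when the row begins, along the tool's axes as they then stand; what a row does not reach is not made up. A row lasts 1/10 s, in which the tool goes at most 50 mm and 8.59 degrees, less where a joint would pass 70% of its speed; a pose out of reach is approached as far as the arm can. A call with a gripper value outside its range is refused whole. The fingers move at their own pace and stop on an object; "grip_force" is the grip in N (left out, the last holds). Time passes only in rows, so rows that do not move let the fingers close, or fill a call up. It gives the time, the measured TCP pose, the force and the opening at its end, in the units of the state.
- robot.observe(): the state, without advancing time (a new reading comes with each control period).
- robot.read_camera(name): name is "scene" or "top" or "wrist"; returns the picture (480x640x3 uint8, red, green, blue); there is no depth.
- robot.get_calibration(name): a dict with "mtx" (3x3 intrinsics, pixels), "view" (4x4, takes a point from world to camera coordinates). Camera axes: x right, y up, looking along -z (the intrinsics and any distortion apply to the point x, -y, -z); pixel columns grow to the right and rows downward; lengths in m; the calibration is good to about 2 mm. A picture is of the moment at which its call begins: read the wrist's pose just before it. get_calibration takes no time and is no camera call; for the wrist camera it gives the pose at the moment of the call.
- robot.hand_in(): hands the job in, once; it reports no verdict.
Trained networks look in the newest picture that a camera, given by its name, has taken for a name from the list of things; names that differ only in an ending like _2 or _b are one class to them, and where a whole thing is asked for, a point or a joint stands for the part that bears it (a point fixed in the world has none). Each returns a list of dicts, best first, with "score" (0 to 1); they miss things now and then, are a little off and sometimes report something else, mostly with a low value. They report only what shows in the picture. A call takes as long as a camera call. They do not tell look-alikes from the thing itself.
- robot.spot_in(camera, label): "point" ([column, row] in pixels, amid what is visible of it).
The state is a dict: "time": time; "qpos": joint angles; "qvel": joint speeds; "joint_efforts": joint torques, N m; "tool_pos": TCP position; "tool_rot": TCP orientation; "contact_force": force on the tool from outside, world axes, zero at the start; "torque": the same for the moment, N m; "opening": finger opening in m.
Only numpy, scipy, OpenCV 4.12 (cv2) and the standard library are available. Lean on these libraries where they do the work, as an engineer would, in place of code of your own. Each camera call takes 0.05 s, during which the arm holds its last target.

## Working session

There is one attempt and no reset: what is moved stays moved. The work goes in short steps, Python scripts to look and compute and a tool call to move; the robot and the scene stay as the last step left them, time stands still between calls to the robot, and variables do not carry over. Pictures are saved under pics/ and viewed, and the job is handed in when it is done.

Besides the shell and the picture viewer there is one more tool, called as name([rows], argument=value, ...), one row to a line, values as JSON. play_rows: Moves the arm, as the interface text tells. Its arguments: {"type":"object","properties":{"moves":{"type":"array"},"grip_force":{"type":"number"}},"required":["moves"]}

```bash
mkdir -p pics; cat > h.py <<'E'
import numpy as np, cv2
from cell import robot
def snap(c,n):
    cal=robot.get_calibration(c); im=robot.read_camera(c)
    cv2.imwrite('pics/'+n+'.png',cv2.cvtColor(im,cv2.COLOR_RGB2BGR))
    np.savez('pics/'+n+'.npz',m=cal['mtx'],v=cal['view'],d=np.array(cal.get('dist',np.zeros(5)),float))
    return im,cal
def proj(cal,P):
    P=np.atleast_2d(P);v=np.array(cal['view']);p=P@v[:3,:3].T+v[:3,3]
    p=p*[1,-1,-1]; q=p@np.array(cal['mtx']).T; return q[:,:2]/q[:,2:]
def ray(cal,uv):
    v=np.array(cal['view']);R=v[:3,:3];o=-R.T@v[:3,3]
    d=np.linalg.inv(cal['mtx'])@[uv[0],uv[1],1]; d=R.T@(d*[1,-1,-1]); return o,d/np.linalg.norm(d)
def at_z(cal,uv,z):
    o,d=ray(cal,uv); return o+d*(z-o[2])/d[2]
def tri(rs):
    A=0;b=0
    for o,d in rs:
        M=np.eye(3)-np.outer(d,d);A=A+M;b=b+M@o
    return np.linalg.solve(A,b)
def load(n):
    z=np.load('pics/'+n+'.npz');return dict(mtx=z['m'],view=z['v'])
E
python3 - <<'E'
from h import *
s=robot.observe();print(s)
for c in ['scene','top']:
    im,cal=snap(c,c+'0'); print(c,cal.keys(),np.round(cal['mtx'],1).tolist())
    for l in ['stand_grip','board','bowl','trivet']:
        print(c,l,robot.spot_in(c,l))
print(robot.observe()['time'])
E
```

```text
{'time': 0.0, 'qpos': array([-1.27799263e+00,  3.42711262e-01,  1.52500445e+00,  1.05049404e-05,
        1.27538760e+00, -1.46004998e-01]), 'qvel': array([-0.00041118,  0.00037317, -0.00142937, -0.0011161 , -0.00034347,
        0.00104342]), 'joint_efforts': array([-2.42523247e-04, -4.31247747e+01, -2.44212931e+01,  7.17359106e-02,
        5.59916126e-02, -1.42572967e-04]), 'tool_pos': array([ 0.22295685, -0.47486603,  0.2260553 ]), 'tool_rot': array([-1.72345086,  1.56928564,  1.85694742]), 'contact_force': array([ 0.32364124, -1.10505271, -0.43034315]), 'torque': array([0.00754476, 0.0647931 , 0.0072693 ]), 'opening': 0.09170553549176198}
scene dict_keys(['mtx', 'view']) [[622.6, 0.0, 316.2], [0.0, 622.6, 238.7], [0.0, 0.0, 1.0]]
scene stand_grip [{'point': [259.1, 240.8], 'score': 0.92}, {'point': [306.6, 189.6], 'score': 0.89}]
scene board [{'point': [258.3, 266.4], 'score': 0.91}]
scene bowl [{'point': [413.1, 344.8], 'score': 0.59}]
scene trivet [{'point': [304.0, 290.3], 'score': 0.64}, {'point': [254.4, 266.3], 'score': 0.63}]
top dict_keys(['mtx', 'view']) [[447.6, 0.0, 323.4], [0.0, 447.6, 242.5], [0.0, 0.0, 1.0]]
top stand_grip [{'point': [376.3, 215.9], 'score': 0.81}, {'point': [459.7, 345.8], 'score': 0.74}]
top board [{'point': [365.5, 246.2], 'score': 0.85}]
top bowl [{'point': [138.9, 232.0], 'score': 0.97}]
top trivet [{'point': [290.0, 220.9], 'score': 0.65}]
0.5
```

View pics/scene0.png

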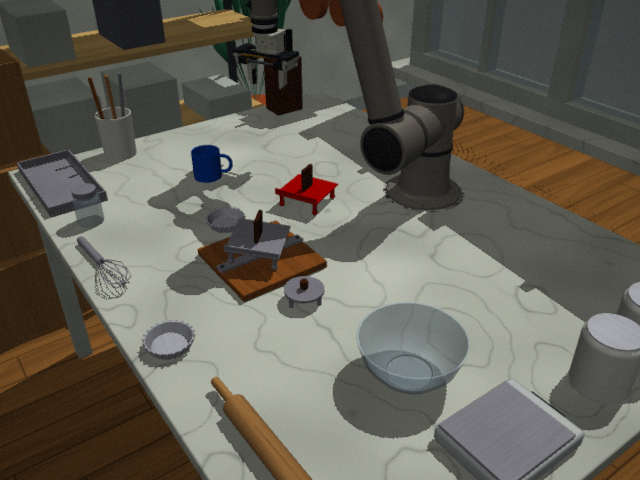

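View pics/top0.png

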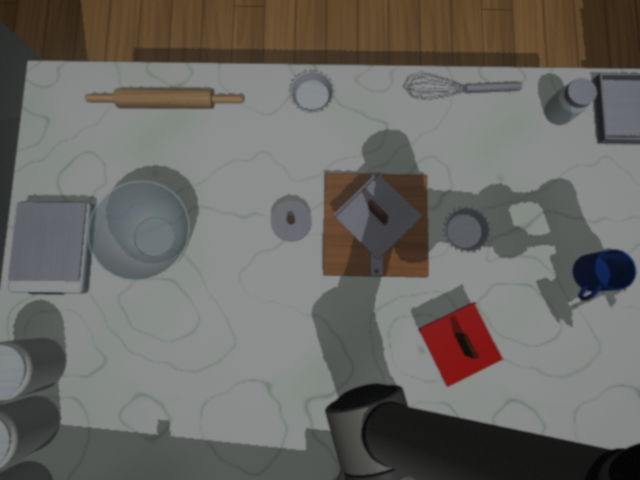

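```bash
python3 - <<'E'
import cv2
a=cv2.imread('pics/top0.png')[140:360,270:500];cv2.imwrite('pics/top0c.png',cv2.resize(a,None,fx=2.7,fy=2.7,interpolation=2))
a=cv2.imread('pics/scene0.png')[150:330,160:360];cv2.imwrite('pics/scene0c.png',cv2.resize(a,None,fx=3.3,fy=3.3,interpolation=2))
E
```

```text
(no output)
```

View pics/top0c.png

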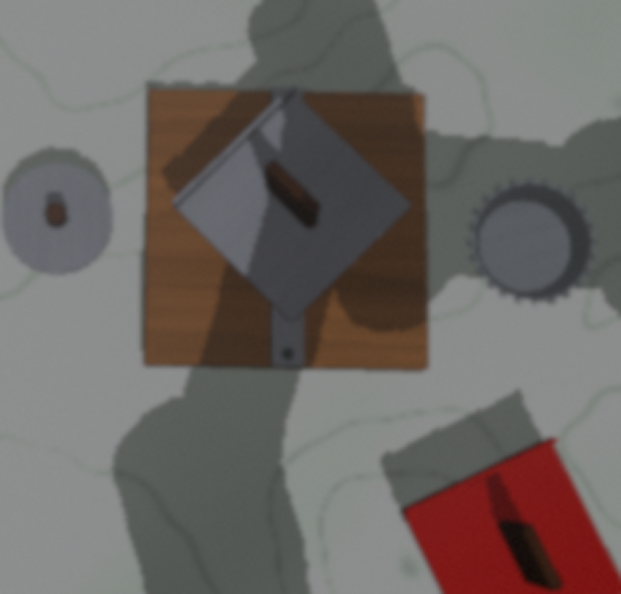

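View pics/scene0c.png

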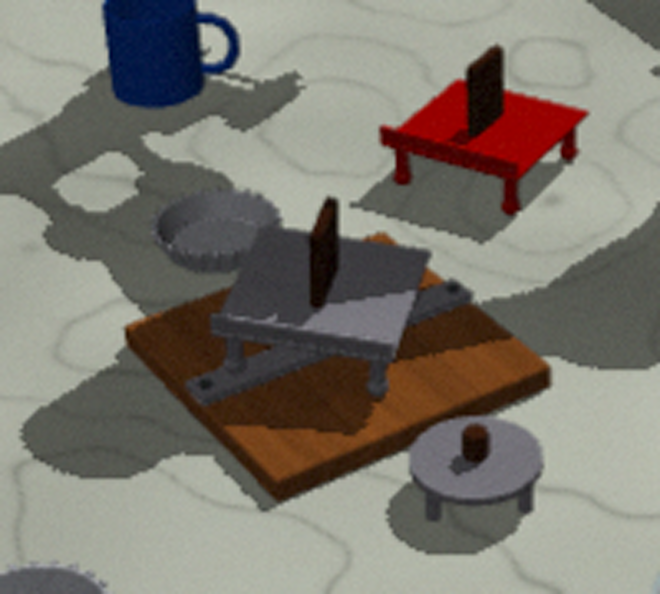

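The scene and top views show the steel stand on the board, with its handle at about (376,205) in top. The red look-alike is at (460,345), the trivet at (290,218) and the bowl at (140,232).

```bash
python3 - <<'E'
from h import *
t=load('top0');s=load('scene0')
T=lambda u,v:(270+u/2.7,140+v/2.7); S=lambda u,v:(160+u/3.3,150+v/3.3)
B=np.array([at_z(t,T(*c),.02) for c in [(147,88),(424,94),(427,369),(144,365)]]);print(B.round(4));print('c',B.mean(0))
for i in range(4):
    d=B[(i+1)%4]-B[i];print(np.linalg.norm(d),np.degrees(np.arctan2(d[1],d[0])))
Bs=np.array([at_z(s,S(*c),.02) for c in [(127,326),(382,236),(550,370),(277,487)]]);print(Bs.round(4),Bs.mean(0))
bar=[at_z(t,T(*c),.028) for c in [(288,353)]];print(bar)
print(at_z(s,S(206,384),.028),at_z(s,S(453,287),.028))
# handle
print('grip net tri',tri([ray(t,(376.3,215.9)),ray(s,(259.1,240.8))]))
# plate corners top: rim ends, tri
for a,b in [((172,203),(398,362)),((292,92),(213,330)),((410,205),(262,228)),((291,320),(430,253))]:
    print(tri([ray(t,T(*a)),ray(s,S(*b))]).round(4))
# handle projections
for a,b in [((272,165),(318,300)),((316,222),(330,200))]: print(at_z(t,T(*a),.14))
E
```

```text
[[ 0.675   0.1385  0.02  ]
 [ 0.6726 -0.0911  0.02  ]
 [ 0.4448 -0.0885  0.02  ]
 [ 0.4453  0.1381  0.02  ]]
c [0.55942959 0.02427704 0.02      ]
0.22955047074408527 -90.59551921299118
0.22782676290251316 179.3512485373453
0.2266224430174795 89.89001654966998
0.22976323886124192 0.08390095906023323
[[ 0.6706 -0.0852  0.02  ]
 [ 0.4486 -0.0812  0.02  ]
 [ 0.449   0.1448  0.02  ]
 [ 0.6758  0.1462  0.02  ]] [0.56097809 0.03113782 0.02      ]
[array([0.45560035, 0.02367704, 0.028     ])]
[0.66283055 0.02480477 0.028     ] [0.45110248 0.02357297 0.028     ]
grip net tri [0.56611711 0.02959509 0.06509802]
[0.5659 0.1201 0.0622]
[0.6553 0.0257 0.0723]
[ 0.5648 -0.0635  0.0787]
[0.4756 0.0275 0.0699]
[0.58124698 0.04761617 0.14      ]
[0.53987962 0.01632981 0.14      ]
```

```bash
cat >> h.py <<'E'
from scipy.spatial.transform import Rotation as Ro
def toolR(s): return Ro.from_euler('xyz',s['tool_rot']).as_matrix()
def status():
    s=robot.observe();R=toolR(s);y=R[:,1]
    print('t',round(s['time'],2),'tcp',s['tool_pos'].round(4),'yaw_y',np.degrees(np.arctan2(y[1],y[0])).round(2),'q',s['qpos'].round(3),'F',s['contact_force'].round(1),'op',round(s['opening'],4));return s,R
def plan(P):
    s,R=status();print('tool shift',(R.T@(np.array(P)-s['tool_pos'])).round(4))
E
python3 - <<'E'
from h import *
s,R=status();print(R.round(3)); plan([.565,.03,.24])
E
```

```text
t 0.5 tcp [ 0.2231 -0.4752  0.2267] yaw_y -64.86 q [-1.278  0.342  1.524  0.     1.275 -0.146] F [0.  0.3 0.4] op 0.092
[[ 0.     0.425 -0.905]
 [ 0.    -0.905 -0.425]
 [-1.    -0.    -0.   ]]
t 0.5 tcp [ 0.2231 -0.4752  0.2267] yaw_y -64.86 q [-1.278  0.342  1.524  0.     1.275 -0.146] F [0.  0.3 0.4] op 0.092
tool shift [-0.0133 -0.3121 -0.5242]
```

play_rows([
  [[-0.002,-0.025,-0.042,0,1],[-0.002,-0.025,-0.042,0,1],[-0.002,-0.025,-0.042,0,1],[-0.002,-0.025,-0.042,0,1],[-0.002,-0.025,-0.042,0,1],[-0.002,-0.025,-0.042,0,1],[-0.002,-0.025,-0.042,0,1],[-0.002,-0.025,-0.042,0,1],[-0.002,-0.025,-0.042,0,1],[-0.002,-0.025,-0.042,0,1]],
])

```text
time: 1.5
tool_pos: [0.5025, -0.066, 0.2472]
tool_rot: [1.854, 1.565, -0.861]
contact_force: [0.8, -1.5, -0.5]
opening: 0.0918
```

```bash
python3 - <<'E'
from h import *
plan([.565,.03,.24])
im,cal=snap('wrist','w0'); print(robot.spot_in('wrist','stand_grip'))
E
```

```text
t 1.5 tcp [ 0.5025 -0.066   0.2472] yaw_y -65.56 q [-0.28   0.29   1.541 -0.003  1.306  0.865] F [ 0.8 -1.5 -0.5] op 0.0918
tool shift [ 0.007  -0.0615 -0.0966]
[{'point': [301.9, 392.0], 'score': 0.83}, {'point': [238.0, 83.1], 'score': 0.82}]
```

View pics/w0.png

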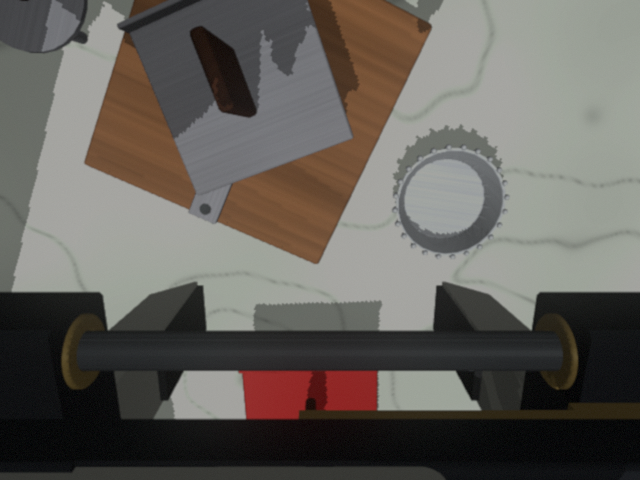

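Wrist view: the handle is at about (222,70) and the plate's near corner at (200,190). The red look-alike is at the bottom.

```bash
python3 - <<'E'
import cv2
a=cv2.imread('pics/w0.png')[0:230,80:380];cv2.imwrite('pics/w0c.png',cv2.resize(a,None,fx=2.6,fy=2.6,interpolation=2))
from h import *
c=load('w0');o,d=ray(c,(320,240));print(o,d)
print('screw',at_z(c,(205,209),.028),at_z(c,(317,263),.02),at_z(c,(85,162),.02),at_z(c,(431,28),.02))
print('corner near',tri([ray(c,(197,194)),ray(load('top0'),(270+291/2.7,140+320/2.7))]))
print('corner R',tri([ray(c,(352,137)),ray(load('top0'),(270+410/2.7,140+205/2.7))]))
E
```

```text
[ 0.56926771 -0.03498773  0.40439942] [-0.24367413 -0.11860691 -0.96257744]
screw [0.45782071 0.02395802 0.028     ] [ 0.45024958 -0.08912146  0.02      ] [0.45148859 0.13632012 0.02      ] [ 0.6736314  -0.09044021  0.02      ]
corner near [0.4779835  0.0267736  0.06870392]
corner R [ 0.56807212 -0.06530108  0.07185581]
```

View pics/w0c.png

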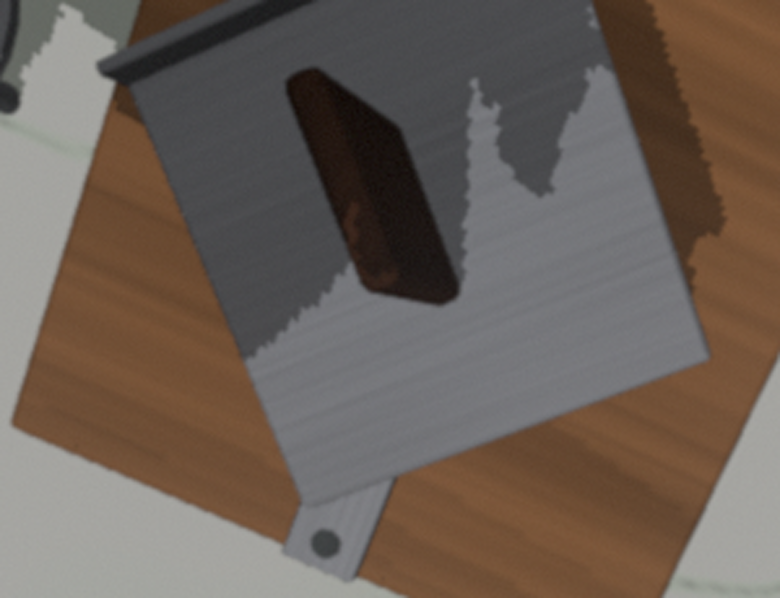

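```bash
python3 - <<'E'
from h import *
from scipy.optimize import least_squares
t=load('top0');s=load('scene0');w=load('w0')
T=lambda u,v:(270+u/2.7,140+v/2.7); S=lambda u,v:(160+u/3.3,150+v/3.3); W=lambda u,v:(80+u/2.6,u*0+v/2.6)
N=(-65,65,-40);Rr=(-65,-65,-40);L=(65,65,-26);F=(65,-65,-26)
obs=[(w,N,W(303,503)),(w,Rr,W(708,352)),(w,L,W(100,68)),(w,(25,0,25),W(302,75)),(w,(-25,0,25),W(380,283)),
(t,N,T(291,320)),(t,Rr,T(410,205)),(t,L,T(172,203)),(t,F,T(290,92)),
(s,N,S(430,253)),(s,Rr,S(262,228)),(s,L,S(393,350)),(s,F,S(213,320)),(s,(25,0,25),S(322,205)),(s,(-25,0,25),S(334,200))]
def P(x,p): return x[:3]+Ro.from_euler('ZYX',x[3:]).apply(np.array(p)/1000)
f=lambda x:np.concatenate([proj(c,P(x,p))[0]-o for c,p,o in obs])
r=least_squares(f,[.565,.03,.11,.785,0,0],loss='soft_l1')
x=r.x;print(x[:3].round(4),np.degrees(x[3:]).round(2));print(f(x).reshape(-1,2).round(1).tolist())
R=Ro.from_euler('ZYX',x[3:]).as_matrix();print('up',R[:,2].round(3))
print('feet',[P(x,(a,b,-85)).round(4).tolist() for a in(52,-52) for b in (52,-52)])
print('top',P(x,(0,0,25)),'base',P(x,(0,0,-40)))
E
```

```text
[0.5684 0.031  0.1069] [44.44  4.88 -4.4 ]
[[0.3, 3.2], [0.2, 3.3], [-0.6, 0.1], [-2.0, -0.8], [0.4, 2.7], [-0.6, 0.6], [-0.0, -0.6], [-0.7, -0.8], [-0.1, -2.7], [-1.1, 0.6], [-1.9, 0.3], [-1.6, 0.6], [-2.6, 0.9], [-3.7, 12.0], [-2.0, 0.8]]
up [0.007 0.114 0.993]
feet [[0.5683, 0.0944, 0.0141], [0.6414, 0.0208, 0.022], [0.4943, 0.0218, 0.0229], [0.5674, -0.0517, 0.0309]]
top [0.56860827 0.03390223 0.13175514] base [0.56816644 0.02648361 0.06718139]
```

play_rows([
  [[0.012,-0.021,-0.034,0,1],[0.012,-0.021,-0.034,0,1],[0.012,-0.019,-0.031,0,1],[0,0,0,-7,1],[0,0,0,-7,1],[0,0,0,-6,1],[0,0,0,0,1],[0,0,0,0,1],[0,0,0,0,1],[0,0,0,0,1]],
])

```text
time: 2.6
tool_pos: [0.5703, 0.0347, 0.2087]
tool_rot: [1.336, 1.565, -1.018]
contact_force: [0.3, -0.4, 0.3]
opening: 0.0923
```

```bash
python3 - <<'E'
from h import *
plan([.568,.032,.097])
E
```

```text
t 2.6 tcp [0.5703 0.0347 0.2087] yaw_y -44.87 q [-0.071  0.439  1.425 -0.005  1.274  0.714] F [ 0.3 -0.4  0.3] op 0.0923
tool shift [ 0.1117 -0.0004  0.0034]
```

play_rows([
  [[0.02,0,0.003,0,1],[0.02,0,0,0,1],[0.02,0,0,0,1],[0.02,0,0,0,1],[0.015,0,0,0,1],[0.008,0,0,0,1],[0.005,0,0,0,1],[0,0,0,0,1],[0,0,0,0,1],[0,0,0,0,1]],
])

```text
time: 3.6
tool_pos: [0.571, 0.0302, 0.1006]
tool_rot: [1.863, 1.558, -0.501]
contact_force: [0.3, -0.3, -0.1]
opening: 0.0917
```

```bash
python3 - <<'E'
from h import *
plan([.568,.032,.097])
snap('wrist','w1');snap('scene','s1')
E
```

```text
t 3.6 tcp [0.571  0.0302 0.1006] yaw_y -45.44 q [-0.078  0.546  1.571 -0.006  1.013  0.718] F [ 0.3 -0.3 -0.1] op 0.0917
tool shift [ 0.0035 -0.0034  0.0009]
```

View pics/w1.png

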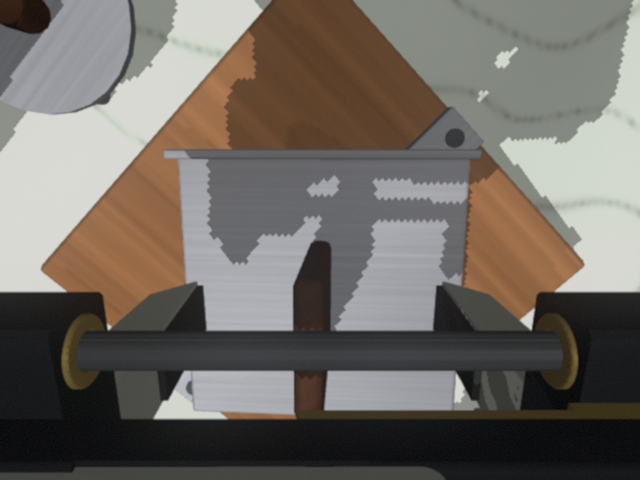

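View pics/s1.png

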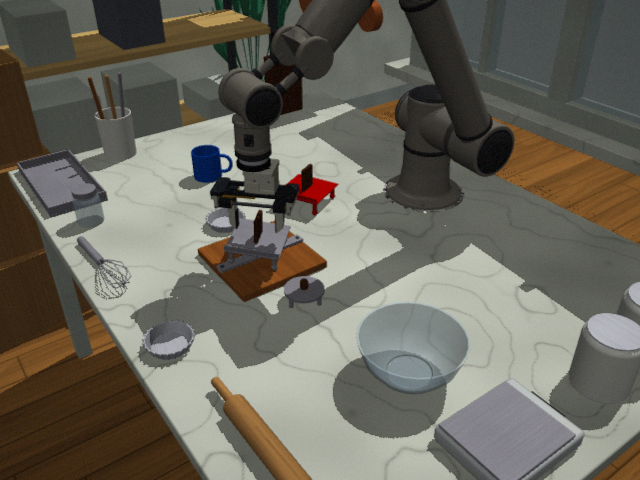

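The handle, at about (312,330), lies between the fingers about 3 mm left of centre. I'll correct for that and close.

play_rows([
  [[0.003,-0.003,0.001,0,1],[0,0,0,0,-0.2],[0,0,0,0,-0.6],[0,0,0,0,-1],[0,0,0,0,-1],[0,0,0,0,-1],[0,0,0,0,-1],[0,0,0,0,-1],[0,0,0,0,-1],[0,0,0,0,-1]],
], grip_force=25)

```text
time: 4.7
tool_pos: [0.5684, 0.0318, 0.0982]
tool_rot: [1.913, 1.556, -0.45]
contact_force: [0.2, -0.4, -0.3]
opening: 0.0243
```

```bash
python3 - <<'E'
from h import *
status()
E
```

```text
t 4.7 tcp [0.5684 0.0318 0.0982] yaw_y -45.43 q [-0.076  0.544  1.582 -0.006  1.002  0.721] F [ 0.2 -0.4 -0.3] op 0.0243
```

Still closing, at 24 mm.

play_rows([
  [[0,0,0,0,-1],[0,0,0,0,-1],[0,0,0,0,-1],[0,0,0,0,-1],[0,0,0,0,-1],[0,0,0,0,-1],[0,0,0,0,-1],[0,0,0,0,-1],[0,0,0,0,-1],[0,0,0,0,-1]],
])

```text
time: 5.7
tool_pos: [0.5701, 0.0296, 0.0995]
tool_rot: [1.86, 1.551, -0.505]
contact_force: [-0.5, -3.2, 1.6]
opening: 0.0101
```

```bash
python3 - <<'E'
from h import *
status()
E
```

```text
t 5.7 tcp [0.5701 0.0296 0.0995] yaw_y -45.48 q [-0.078  0.543  1.58  -0.01   1.     0.721] F [-0.5 -3.2  1.6] op 0.0101
```

play_rows([
  [[-0.008,0,0,0,-1],[-0.009,0,0,0,-1],[-0.008,0,0,0,-1],[0,0,0,-6,-1],[0,0,0,-6,-1],[0,0,0,-6,-1],[0,0,0,-6,-1],[0,0,0,-6,-1],[0,0,0,-6,-1],[0,0,0,0,-1]],
])

```text
time: 6.7
tool_pos: [0.5649, 0.0341, 0.1259]
tool_rot: [1.11, 1.564, -0.599]
contact_force: [0.9, 0.3, -4.1]
opening: 0.0097
```

```bash
python3 - <<'E'
from h import *
plan([.56,.025,.12]);snap('wrist','w2');snap('scene','s2')
import cv2
a=cv2.imread('pics/s2.png')[150:330,160:360];cv2.imwrite('pics/s2c.png',cv2.resize(a,None,fx=3.3,fy=3.3,interpolation=2))
E
```

```text
t 6.7 tcp [0.5649 0.0341 0.1259] yaw_y -7.93 q [-0.073  0.51   1.555 -0.004  1.072  0.067] F [ 0.9  0.3 -4.1] op 0.0097
tool shift [ 0.0059 -0.0037  0.0097]
```

View pics/w2.png

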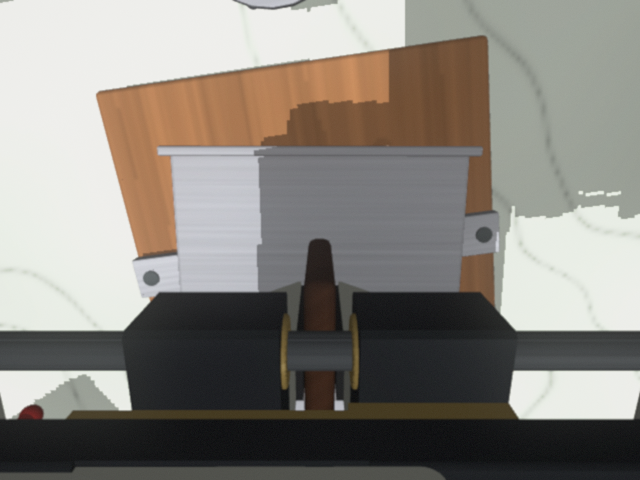

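View pics/s2c.png

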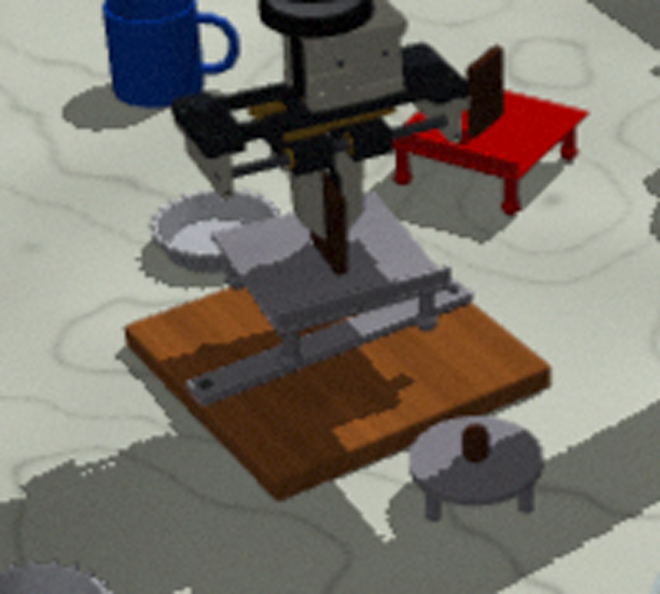

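The stand has lifted about 25 mm and its rim side hangs slightly low. Next: finish the turn and centre it.

play_rows([
  [[0,-0.0025,0.005,-4,-1],[0,0,0.005,-3.6,-1],[0,0,0,0,-1],[0,0,0,0,-1],[0,0,0,0,-1],[0,0,0,0,-1],[0,0,0,0,-1],[0,0,0,0,-1],[0,0,0,0,-1],[0,0,0,0,-1]],
])

```text
time: 7.8
tool_pos: [0.5612, 0.0256, 0.1262]
tool_rot: [1.099, 1.565, -0.492]
contact_force: [-0.1, 0.1, -4.5]
opening: 0.0101
```

```bash
python3 - <<'E'
from h import *
plan([.561,.0245,.1]);snap('wrist','w3')
E
```

```text
t 7.8 tcp [0.5612 0.0256 0.1262] yaw_y -1.17 q [-0.089  0.502  1.567 -0.003  1.067 -0.068] F [-0.1  0.1 -4.5] op 0.0101
tool shift [ 0.0262 -0.0003  0.0011]
```

View pics/w3.png

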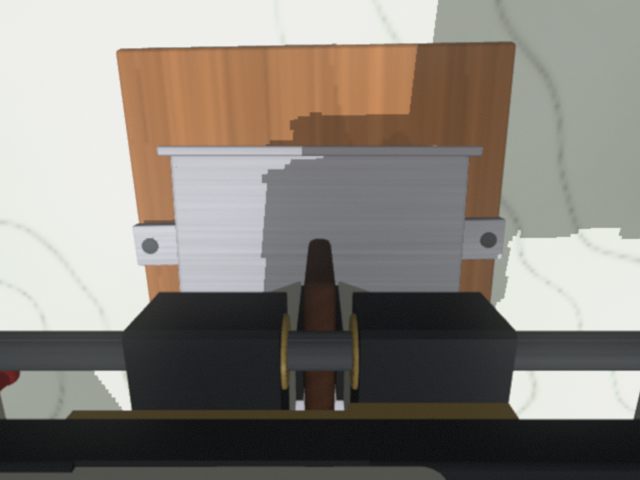

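play_rows([
  [[0.006,0,0.001,-1,-1],[0.006,0,0,0,-1],[0.006,0,0,0,-1],[0.006,0,0,0,-1],[0.002,0,0,0,-1],[0,0,0,0,-1],[0,0,0,0,-1],[0,0,0,0,-1],[0,0,0,0,-1],[0,0,0,0,-1]],
])

```text
time: 8.85
tool_pos: [0.5613, 0.0244, 0.0975]
tool_rot: [1.041, 1.566, -0.531]
contact_force: [0.8, -1.4, -5.1]
opening: 0.0096
```

```bash
python3 - <<'E'
from h import *
plan([.561,.0245,.095]);snap('scene','s4');snap('wrist','w4')
a=cv2.imread('pics/s4.png')[180:320,180:350];cv2.imwrite('pics/s4c.png',cv2.resize(a,None,fx=4,fy=4,interpolation=2))
E
```

```text
t 8.85 tcp [0.5613 0.0244 0.0975] yaw_y -0.09 q [-0.092  0.537  1.597 -0.003  1.002 -0.089] F [ 0.8 -1.4 -5.1] op 0.0096
tool shift [ 0.0025 -0.0003 -0.0001]
```

View pics/s4c.png

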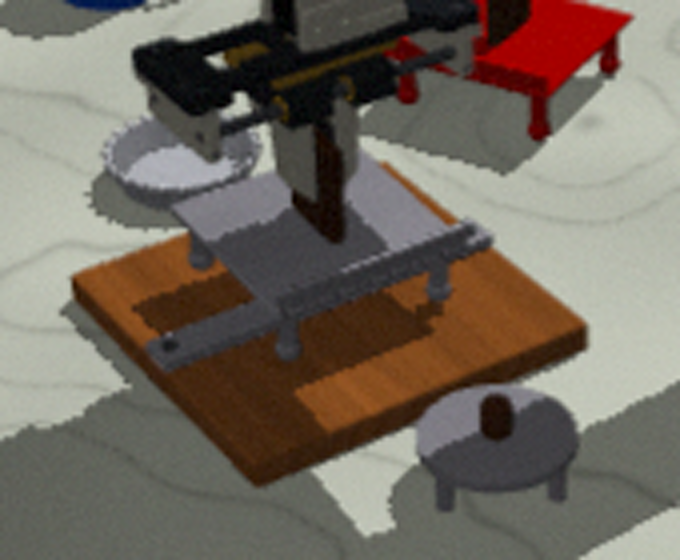

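View pics/w4.png

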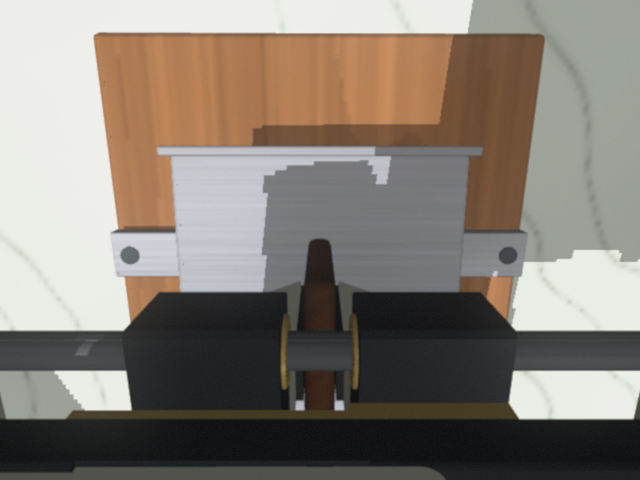

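Square with the board and still hanging: the wrist reads 5 N, which is the stand's full weight. I'll lower it gently.

play_rows([
  [[0.002,0,0,0,-1],[0.002,0,0,0,-1],[0,0,0,0,-1],[0,0,0,0,-1],[0,0,0,0,-1],[0,0,0,0,-1],[0,0,0,0,-1],[0,0,0,0,-1],[0,0,0,0,-1],[0,0,0,0,-1]],
])

```text
time: 9.95
tool_pos: [0.5616, 0.0243, 0.094]
tool_rot: [1.117, 1.565, -0.455]
contact_force: [0.4, 0.3, -3.0]
opening: 0.0098
```

```bash
python3 - <<'E'
from h import *
status()
E
```

```text
t 9.95 tcp [0.5616 0.0243 0.094 ] yaw_y -0.09 q [-0.092  0.542  1.601 -0.003  0.993 -0.089] F [ 0.4  0.3 -3. ] op 0.0098
```

play_rows([
  [[0.002,0,0,0,-1],[0.002,0,0,0,-1],[0,0,0,0,-1],[0,0,0,0,-1],[0,0,0,0,-1],[0,0,0,0,-1],[0,0,0,0,-1],[0,0,0,0,-1],[0,0,0,0,-1],[0,0,0,0,-1]],
], grip_force=10)

```text
time: 10.95
tool_pos: [0.5624, 0.0225, 0.0923]
tool_rot: [0.942, 1.561, -0.629]
contact_force: [-1.3, -1.7, -0.2]
opening: 0.0102
```

```bash
python3 - <<'E'
from h import *
status();snap('scene','s5')
a=cv2.imread('pics/s5.png')[180:320,180:350];cv2.imwrite('pics/s5c.png',cv2.resize(a,None,fx=4,fy=4,interpolation=2))
E
```

```text
t 10.95 tcp [0.5624 0.0225 0.0923] yaw_y -0.04 q [-0.093  0.544  1.602 -0.006  0.987 -0.089] F [-1.3 -1.7 -0.2] op 0.0102
```

View pics/s5c.png

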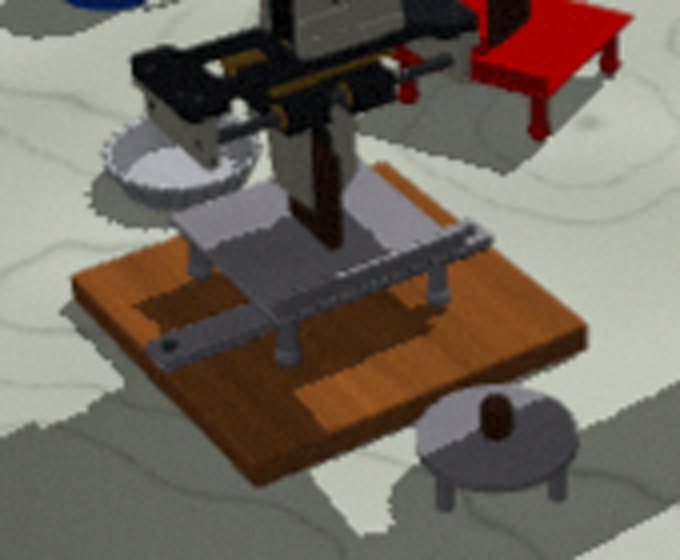

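play_rows([
  [[0.002,0,0,0,-1],[0.001,0,0,0,-1],[0,0,0,0,-1],[0,0,0,0,-1],[0,0,0,0,-1],[0,0,0,0,-0.8],[0,0,0,0,-0.5],[0,0,0,0,-0.2],[0,0,0,0,0.3],[0,0,0,0,0.3]],
], grip_force=6)

```text
time: 12.0
tool_pos: [0.5642, 0.0219, 0.0907]
tool_rot: [1.062, 1.556, -0.51]
contact_force: [0.4, -0.5, 0.1]
opening: 0.0375
```

```bash
python3 - <<'E'
from h import *
status()
E
```

```text
t 12.0 tcp [0.5642 0.0219 0.0907] yaw_y -0.04 q [-0.094  0.546  1.603 -0.007  0.978 -0.089] F [ 0.4 -0.5  0.1] op 0.0375
```

play_rows([
  [[0,0,0,0,1],[0,0,0,0,1],[-0.01,0,0,0,1],[-0.02,0,0,0,1],[-0.03,0,0,0,1],[-0.03,0,0,0,1],[-0.03,0,0.03,0,1],[0,0,0.045,0,1],[0,0,0.045,0,1],[0,0,0.045,0,1]],
])

```text
time: 13.0
tool_pos: [0.5636, -0.1413, 0.2232]
tool_rot: [1.158, 1.551, -0.403]
contact_force: [0.8, 1.0, -1.0]
opening: 0.0921
```

```bash
python3 - <<'E'
from h import *
status();snap('scene','s6');snap('top','t6');snap('wrist','w6')
a=cv2.imread('pics/s6.png')[180:320,180:350];cv2.imwrite('pics/s6c.png',cv2.resize(a,None,fx=4,fy=4,interpolation=2))
a=cv2.imread('pics/t6.png')[150:300,270:450];cv2.imwrite('pics/t6c.png',cv2.resize(a,None,fx=4,fy=4,interpolation=2))
E
```

```text
t 13.0 tcp [ 0.5636 -0.1413  0.2232] yaw_y 0.55 q [-3.770e-01  4.360e-01  1.389e+00 -1.000e-03  1.296e+00 -3.860e-01] F [ 0.8  1.  -1. ] op 0.0921
```

View pics/s6c.png

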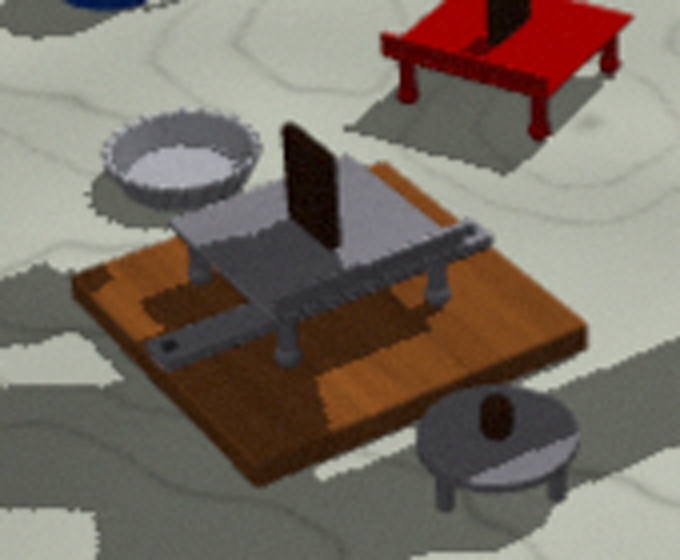

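View pics/t6c.png

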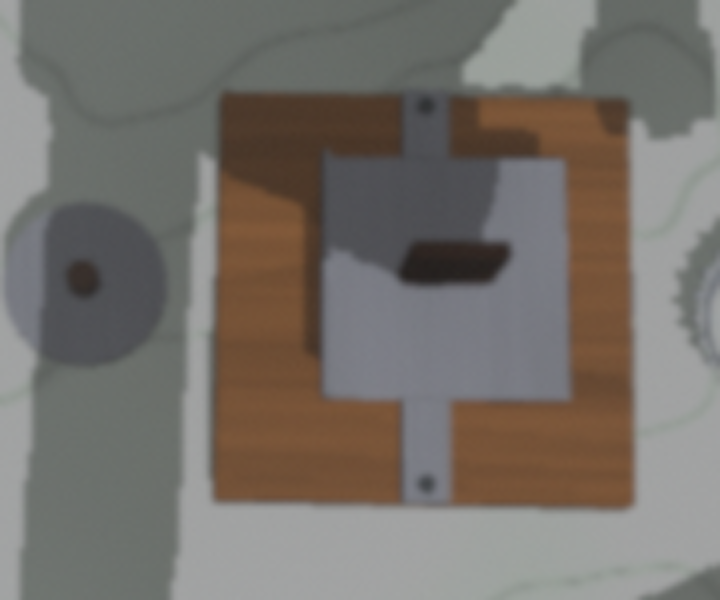

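View pics/w6.png

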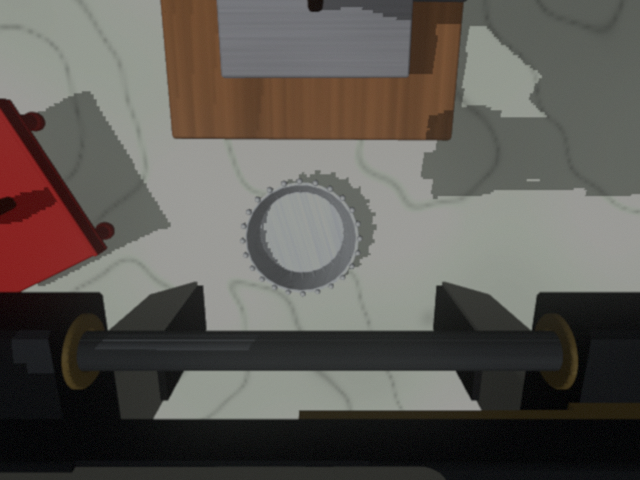

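The top and scene views show the stand straddling the bar and square, with its plate at crop x 322–570, y 156–400 on a board at 217–632, 94–505. Next I'll fit its pose to get numbers.

```bash
python3 - <<'E'
from h import *
from scipy.optimize import least_squares
t=load('t6');s=load('s6')
T=lambda u,v:(270+u/4,150+v/4); S=lambda u,v:(180+u/4,180+v/4)
N=(-65,65,-40);Rr=(-65,-65,-40);L=(65,65,-26);F=(65,-65,-26)
# stand x axis now ~ +y world: rim at +y ; stand y = -x world
obs=[(t,(65,65,-26),T(322,398)),(t,(65,-65,-26),T(324,153)),(t,(-65,65,-40),T(571,400)),(t,(-65,-65,-40),T(566,158)),
(s,(65,65,-26),S(490,238)) ,(s,(65,-65,-26),S(278,305)),(s,(-65,65,-40),S(346,155)),(s,(-65,-65,-40),S(172,223)),(s,(25,0,25),S(334,158)),(s,(-25,0,25),S(288,124))]
def P(x,p): return x[:3]+Ro.from_euler('ZYX',x[3:]).apply(np.array(p)/1000)
f=lambda x:np.concatenate([proj(c,P(x,p))[0]-o for c,p,o in obs])
r=least_squares(f,[.56,.025,.105,1.57,0,0],loss='soft_l1');x=r.x
print(x[:3].round(4),np.degrees(x[3:]).round(2));print(f(x).reshape(-1,2).round(1).tolist())
B=np.array([at_z(t,T(*c),.02) for c in [(220,92),(629,99),(634,506),(214,500)]]);print(B.round(4).tolist(),B.mean(0))
print('foot preds scene',[ (4*(proj(s,P(x,(a,b,-85)))[0]-180)).round(0).tolist() for a in(52,-52) for b in (52,-52)])
for n in('bowl','trivet'):
    print(n,robot.spot_in('top',n),robot.spot_in('scene',n))
E
```

```text
[0.5586 0.0194 0.1012] [90.67  1.61 -1.53]
[[-0.1, 0.7], [-1.1, 0.4], [-0.2, 0.7], [-0.5, 0.3], [-6.5, -1.1], [-0.8, -0.2], [0.0, 0.3], [-2.2, -1.1], [-0.2, 1.1], [0.0, 0.2]]
[[0.6741, 0.1372, 0.02], [0.6728, -0.0915, 0.02], [0.4452, -0.0892, 0.02], [0.4457, 0.1378, 0.02]] [0.55942993 0.02356238 0.02      ]
foot preds scene [[433.0, 311.0], [285.0, 369.0], [341.0, 232.0], [196.0, 283.0]]
bowl [{'point': [140.0, 231.3], 'score': 0.94}] [{'point': [412.1, 343.6], 'score': 0.78}]
trivet [{'point': [291.8, 219.1], 'score': 0.81}] []
```

```bash
python3 - <<'E'
from h import *
from scipy.optimize import least_squares
t=load('t6');s=load('s6')
T=lambda u,v:(270+u/4,150+v/4); S=lambda u,v:(180+u/4,180+v/4)
obs=[(t,(65,65,-26),T(322,398)),(t,(65,-65,-26),T(324,153)),(t,(-65,65,-40),T(571,400)),(t,(-65,-65,-40),T(566,158)),
(s,(65,-65,-26),S(278,305)),(s,(-65,65,-40),S(346,155)),(s,(-65,-65,-40),S(172,223)),(s,(25,0,25),S(334,158)),(s,(-25,0,25),S(288,124))]
def P(x,p): return x[:3]+Ro.from_euler('ZYX',x[3:]).apply(np.array(p)/1000)
for fix in (0,1):
    g=lambda y:np.r_[y,0,0] if fix else y
    f=lambda y:np.concatenate([proj(c,P(g(y),p))[0]-o for c,p,o in obs])
    r=least_squares(f,[.56,.025,.105,1.57]+[0,0]*(1-fix),loss='soft_l1');x=g(r.x)
    print(x[:3].round(4),np.degrees(x[3:]).round(2),r.cost);print(f(r.x).reshape(-1,2).round(1).tolist())
    # per-camera, level, z fixed
for cam in (t,s):
    ob=[o for o in obs if o[0] is cam]
    f=lambda y:np.concatenate([proj(c,P(np.r_[y[:2],.105,y[2],0,0],p))[0]-o for c,p,o in ob])
    r=least_squares(f,[.56,.025,1.57]);print(r.x.round(4),r.cost, f(r.x).reshape(-1,2).round(1).tolist())
E
```

```text
[0.559  0.019  0.1019] [90.77  0.92 -0.83] 3.629214282471234
[[0.0, 0.6], [-1.1, 0.3], [-0.1, 0.7], [-0.6, 0.4], [-0.8, -0.5], [0.0, 0.0], [-2.1, -0.7], [-0.6, 0.7], [-0.4, -0.0]]
[0.5593 0.0186 0.1023] [90.8  0.   0. ] 3.9797382696662758
[[0.1, 0.5], [-1.1, 0.3], [-0.2, 0.8], [-0.9, 0.7], [-0.8, -0.7], [0.1, -0.1], [-1.9, -0.2], [-1.0, 0.3], [-0.8, -0.1]]
[0.56   0.0179 1.58  ] 0.4791285146787602 [[0.4, -0.1], [-0.5, -0.5], [0.2, 0.4], [-0.1, 0.2]]
[0.5598 0.024  1.5917] 1.3267835443386806 [[0.4, -0.5], [0.8, -0.0], [-1.2, 0.1], [0.0, 0.4], [0.0, -0.0]]
```

The stand is level and square to about 1°, but roughly 6 mm off centre in y. There is time to re-grasp it and shift it.

```bash
python3 - <<'E'
from h import *
plan([.5595,.0185,.2])
E
```

```text
t 13.35 tcp [ 0.5634 -0.1385  0.2215] yaw_y 0.56 q [-0.373  0.438  1.391 -0.     1.295 -0.383] F [-0.3  0.3  0.3] op 0.092
tool shift [ 0.0204 -0.0027 -0.1572]
```

play_rows([
  [[0,-0.001,-0.045,0,1],[0,-0.001,-0.045,0,1],[0,-0.001,-0.045,0,1],[0,0,-0.022,0,1],[0,0,0,0,1],[0.02,0,0,0,1],[0.02,0,0,0,0.5],[0.02,0,0,0,0.3],[0,0,0,0,0],[0,0,0,0,0]],
])

```text
time: 14.35
tool_pos: [0.5584, 0.0329, 0.1608]
tool_rot: [1.2, 1.551, -0.344]
contact_force: [0.0, -0.0, 0.4]
opening: 0.0642
```

```bash
python3 - <<'E'
from h import *
plan([.5595,.0185,.096]);snap('wrist','w7')
E
```

```text
t 14.35 tcp [0.5584 0.0329 0.1608] yaw_y 1.5 q [-0.075  0.453  1.543 -0.006  1.126 -0.099] F [ 0.  -0.   0.4] op 0.0642
tool shift [ 0.0649 -0.0005  0.014 ]
```

View pics/w7.png

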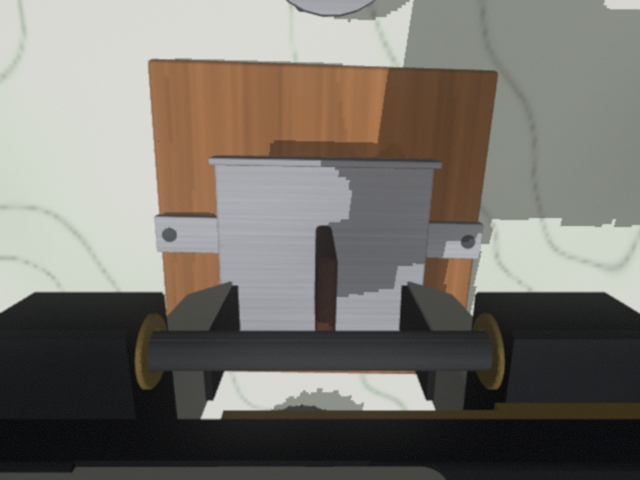

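play_rows([
  [[0.015,0,0.01,1.2,0],[0.02,0,0.004,0,0],[0.015,0,0,0,-0.3],[0.01,0,0,0,-0.4],[0.003,0,0,0,-0.6],[0,0,0,0,-1],[0,0,0,0,-1],[0,0,0,0,-1],[0,0,0,0,-1],[0,0,0,0,-1]],
], grip_force=25)

```text
time: 15.4
tool_pos: [0.5643, 0.0171, 0.1048]
tool_rot: [1.292, 1.538, -0.274]
contact_force: [-0.0, -0.1, -2.3]
opening: 0.0095
```

play_rows([
  [[0,0,0,0,-1],[0,0,0,0,-1],[0,0,0,0,-1],[0,0,0,0,-1],[0,0,0,0,-1],[0,0,0,0,-1],[0,0,0,0,-1],[0,0,0,0,-1],[0,0,0,0,-1],[0,0,0,0,-1]],
])

```text
time: 16.4
tool_pos: [0.5644, 0.017, 0.1048]
tool_rot: [1.29, 1.538, -0.276]
contact_force: [-0.0, -0.6, -1.7]
opening: 0.0101
```

```bash
python3 - <<'E'
from h import *
status()
E
```

```text
t 16.4 tcp [0.5644 0.017  0.1048] yaw_y 0.31 q [-0.102  0.519  1.607 -0.007  0.983 -0.104] F [-0.  -0.6 -1.7] op 0.0101
```

play_rows([
  [[-0.004,0,0,0,-1],[0,0,-0.003,0,-1],[0,0,-0.003,0,-1],[0,0,0,0,-1],[0,0,0,0,-1],[0,0,0,0,-1],[0,0,0,0,-1],[0,0,0,0,-1],[0,0,0,0,-1],[0,0,0,0,-1]],
])

```text
time: 17.4
tool_pos: [0.5632, 0.0241, 0.1073]
tool_rot: [1.289, 1.541, -0.277]
contact_force: [0.3, 0.3, -4.3]
opening: 0.0101
```

```bash
python3 - <<'E'
from h import *
status()
E
```

```text
t 17.4 tcp [0.5632 0.0241 0.1073] yaw_y 0.31 q [-0.09   0.516  1.604 -0.007  0.992 -0.092] F [ 0.3  0.3 -4.3] op 0.0101
```

play_rows([
  [[0.002,0,0.001,0,-1],[0.002,0,0,0,-1],[0,0,0,0,-1],[0,0,0,0,-1],[0,0,0,0,-0.8],[0,0,0,0,-0.5],[0,0,0,0,-0.2],[0,0,0,0,0.3],[0,0,0,0,0.3],[0,0,0,0,1]],
], grip_force=8)

```text
time: 18.4
tool_pos: [0.5657, 0.0228, 0.1059]
tool_rot: [1.326, 1.534, -0.239]
contact_force: [0.5, -0.8, 0.9]
opening: 0.0454
```

play_rows([
  [[0,0,0,0,1],[0,0,0,0,1],[-0.01,0,0,0,1],[-0.02,0,0,0,1],[-0.03,0,0,0,1],[-0.03,0,0,0,1],[-0.03,0,0.03,0,1],[0,0,0.045,0,1],[0,0,0.045,0,1],[0,0,0.045,0,1]],
])

```text
time: 19.4
tool_pos: [0.5629, -0.1403, 0.2385]
tool_rot: [1.327, 1.529, -0.228]
contact_force: [0.6, -0.3, -0.0]
opening: 0.0919
```

```bash
python3 - <<'E'
from h import *
status();snap('scene','s8');snap('top','t8')
a=cv2.imread('pics/s8.png')[180:320,180:350];cv2.imwrite('pics/s8c.png',cv2.resize(a,None,fx=4,fy=4,interpolation=2))
a=cv2.imread('pics/t8.png')[150:300,270:450];cv2.imwrite('pics/t8c.png',cv2.resize(a,None,fx=4,fy=4,interpolation=2))
E
```

```text
t 19.4 tcp [ 0.5629 -0.1403  0.2385] yaw_y 0.9 q [-0.38   0.411  1.386  0.006  1.303 -0.397] F [ 0.6 -0.3 -0. ] op 0.0919
```

View pics/s8c.png

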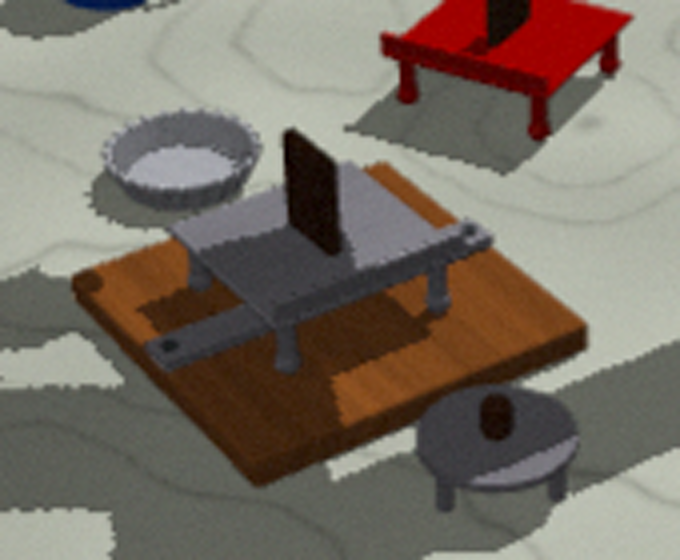

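View pics/t8c.png

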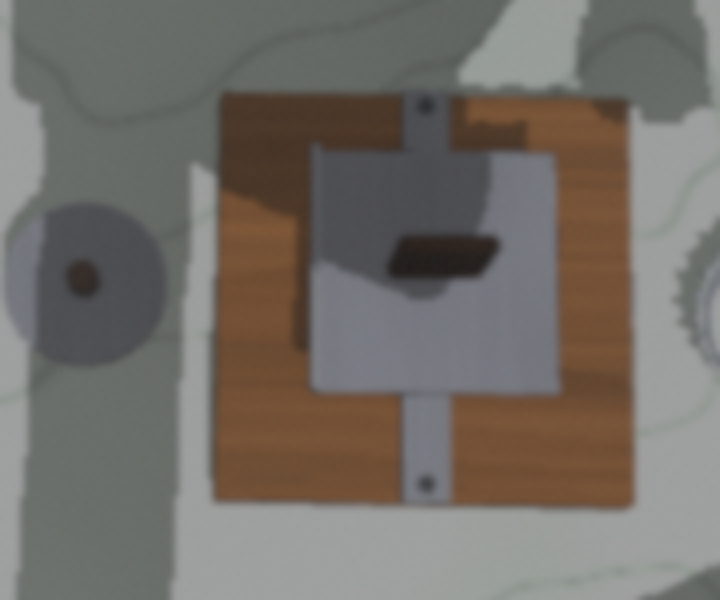

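```bash
python3 - <<'E'
from h import *
from scipy.optimize import least_squares
t=load('t8');s=load('s8')
T=lambda u,v:(270+u/4,150+v/4); S=lambda u,v:(180+u/4,180+v/4)
obs=[(t,(65,65,-26),T(311,391)),(t,(65,-65,-26),T(313,147)),(t,(-65,65,-40),T(561,392)),(t,(-65,-65,-40),T(556,152)),
(s,(65,-65,-26),S(276,310)),(s,(-65,65,-40),S(348,162)),(s,(-65,-65,-40),S(172,228)),(s,(25,0,25),S(334,164)),(s,(-25,0,25),S(290,129))]
def P(x,p): return x[:3]+Ro.from_euler('ZYX',x[3:]).apply(np.array(p)/1000)
f=lambda y:np.concatenate([proj(c,P(y,p))[0]-o for c,p,o in obs])
x=least_squares(f,[.56,.025,.105,1.57,0,0],loss='soft_l1').x
print(x[:3].round(4),np.degrees(x[3:]).round(2),f(x).round(1).tolist())
for cam,b in ((t,.0236),(s,.031)):
    ob=[o for o in obs if o[0] is cam]
    f=lambda y:np.concatenate([proj(c,P(np.r_[y[:2],.105,y[2],0,0],p))[0]-o for c,p,o in ob])
    r=least_squares(f,[.56,.025,1.57]);print(r.x.round(4),r.cost,'dy',r.x[1]-b)
print('foot preds scene',[ (4*(proj(s,P(x,(a,b,-85)))[0]-180)).round(0).tolist() for a in(52,-52) for b in (52,-52)])
for n in('bowl','trivet'): print(n,robot.spot_in('top',n))
print(status()[0]['time'])
E
```

```text
[0.5619 0.0243 0.1017] [90.57  0.84 -1.46] [0.0, 0.7, -0.7, 0.2, -0.4, 1.2, -0.5, 0.4, -0.5, -0.4, -0.4, -0.1, -2.3, -0.8, -0.4, 0.6, -0.7, 0.1]
[0.5635 0.0233 1.5816] 0.683220559832571 dy -0.0002769481224638125
[0.5629 0.0296 1.5782] 1.332337440067482 dy -0.0014408210507063021
foot preds scene [[434.0, 316.0], [285.0, 374.0], [342.0, 238.0], [197.0, 290.0]]
bowl [{'point': [139.7, 228.7], 'score': 0.93}]
trivet [{'point': [290.0, 221.2], 'score': 0.78}]
t 19.6 tcp [ 0.5625 -0.1397  0.2371] yaw_y 0.7 q [-0.379  0.413  1.388  0.007  1.303 -0.393] F [0.4 0.5 0.2] op 0.0917
19.6
```

```bash
python3 - <<'E'
from h import *
print(robot.hand_in())
E
```

```text
the job is handed in; nothing more can be done
None
```

The stand now straddles the bar, square with the board and close to its middle, and I handed the job in at 19.6 s. I gripped it by its handle, lifted it about 25 mm, turned it 45° and set it down. It was then about 6 mm off centre, so I gripped it again, lifted it a few millimetres, shifted it and released it.

Last checks:
- **Position:** the two cameras put it 0–1.5 mm off centre across the bar and about 3 mm along it. The small re-centring shift added those 3 mm. It is square with the board to within about 1°.
- **Feet:** by its fitted position all four feet clear the bar. The three visible in the scene picture stand on the wood; the fourth is hidden there.
- **Height and level:** the fit gave a handle point 102 mm high, against the expected 105 mm, with 1–1.5° of tilt. I took both as measurement error, because the stand was free of the gripper and its feet were clear of the bar.
- **Bowl and trivet:** in the top view both were found within 3.5 pixels of where they started, which is detector scatter. The trivet was not found in one later scene picture, but it shows there in its place.
- **Disagreement:** the tool's reported x for the handle was about 3–5 mm more than the cameras gave. The scene camera also reads y about 7 mm higher than the top camera. I therefore judged the centring within each picture, stand against board.

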